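# Button tins in shade order on the display board

### The arm

A 6-joint arm with a two-finger parallel gripper is mounted at the origin on the work surface. World frame = base frame: x ahead of the robot, y to its left, z up, the work surface at z = 0. Lengths are in mm, angles in rad, forces in N, time in s.
With the tool pointing down it reaches from about 400 to 925 mm from the base axis. Payload 12.5 kg.
Tool frame: the origin (TCP) lies between the finger pads; the fingertips stand 19 mm ahead of it and the grasp point (between the pads) is the TCP; z points along the fingers, y is the line along which they close (so a half turn about z gives the same grasp; the last joint's range is limited). The gripper opens to 95 mm and grips with 3 to 60 N. Pads are 20 mm wide; open, the fingers measure 119 mm over their backs; the gripper's body (75 mm by 180 mm) begins 59 mm behind the grasp point.
Start: joints at [1.151, 0.491, 1.559, -0, 1.092, -0.106], TCP at [192.905, 594.502, 233.661] pointing down, gripper open.
Joint ranges: [-3.1, 3.1], [-0.84, 2.19], [0.05, 2.79], [-1.13, 4.28], [0.06, 2.93], [-2.69, 2.69]. Speed limits (rad/s): [2.22, 2.22, 2.79, 3.14, 3.14, 3.14].

### API

Orientations are given as a unit quaternion [w, x, y, z].
In Python, from plant import readout, vision, order gives the robot as it stands.
- The arm moves only by the tool send_rows, never from a script. Its argument "rows" is a list of rows, each a list of 4 numbers: the shift along the tool's x, y, z in mm, then the turn about the tool's z in rad. In form: [[tx, ty, tz, roll], ...]. A call has 1 to 8 rows; each row is the pose to reach, as a shift and turn from the pose commanded when the call began, along the tool's axes at that moment; what a row does not reach only later rows make up. A row lasts 1/10 s, in which the tool goes at most 50 mm and 8.59 degrees, less where a joint would pass 70% of its speed; a pose out of reach is approached as far as the arm can. A call with a gripper value outside its range is refused whole. "fingers" is the finger opening in mm, from 0 to 95.1, set as the call begins (left out, the last holds). The fingers move at their own pace and stop on an object; "squeeze" is the grip in N (left out, the last holds). Time passes only in rows, so rows that repeat a pose let the fingers close. It gives the time, the measured TCP pose, the force, the opening and the grip force at its end, in the units of the state.
- readout.observe(): the state, without advancing time (a new reading comes with each control period).
- vision.snapshot(name): name is "scene" or "top" or "wrist"; returns a dict with "img" (400x640x3 uint8, red, green, blue), "fx", "fy", "cx", "cy" (pixels), "extrinsics" (4x4, takes a point from world to camera coordinates); the wrist camera has in their place "mount" (4x4, takes a point from camera to tool coordinates, whose origin is the TCP and whose axes are the flange's). Camera axes: x right, y down, z forward; pixel columns grow to the right and rows downward; lengths in mm; the calibration is good to about 2 mm. The wrist camera is an equidistant fisheye: a pixel r from the principal point sees the ray r / f radians off the axis. A picture is of the moment at which its call begins: read the wrist's pose just before it. There is no depth.
- order.sign_off(): hands the job in; it is judged then, once.
The state is a dict: "time": time; "joint_pos": joint angles; "dq": joint speeds; "effort": joint torques, N m; "eef_pos": TCP position; "tool_rot": TCP orientation; "ft_force": force on the tool from outside, world axes, zero at the start; "moment": the same for the moment, N m; "opening": opening from 0.0 (shut) to 1.0 (fully open); "gripper_force": force on a finger pad.
Only numpy, scipy, OpenCV 4.12 (cv2) and the standard library are available. Lean on these libraries where they do the work, as an engineer would, in place of code of your own. Each camera call takes 0.05 s, during which the arm holds its last target. There are 200 camera calls.

### The job

In the costume workroom, line up the four blue button tins on the wooden board by shade, one standing centrally on each grey felt disc: the lightest blue next to the white end block, then darker step by step, to the darkest next to the black end block. The lids are only resting on, so keep every tin upright all the time, let go of them all at the end, and leave the red pin box where it lies.

Things in the scene. Friction and masses are not known exactly. Their poses are not given: they have to be found in the camera images.
- tin_pale: Round button tin with its lid on, very pale blue, the lightest of the four blue shades; 44 mm in diameter (lid 45 mm), 60 mm tall, about 0.12 kg, standing upright loose on the table. Origin: centre of its underside, z up.
- tin_sky: Round button tin with its lid on, sky blue, the second lightest of the four blue shades; 44 mm in diameter (lid 45 mm), 48 mm tall, about 0.12 kg, standing upright loose on the table. Origin: centre of its underside, z up.
- tin_royal: Round button tin with its lid on, strong royal blue, the second darkest of the four blue shades; 44 mm in diameter (lid 45 mm), 66 mm tall, about 0.12 kg, standing upright loose on the table. Origin: centre of its underside, z up.
- tin_navy: Round button tin with its lid on, navy, nearly black, the darkest of the four blue shades; 44 mm in diameter (lid 45 mm), 54 mm tall, about 0.12 kg, standing upright loose on the table. Origin: centre of its underside, z up.
- disc_a: Light grey felt disc fixed on the dark wooden display board, 60 mm in diameter, 2 mm thick; one of four alike in one row in the order a, b, c, d, about 78 mm apart (an end one). Its top is 20 mm above the table. The board is 18 mm thick, 400 mm along the row and 85 mm across, and is fixed; it stands at a slightly different place and angle each time. Origin: centre of the disc's underside (18 mm above the table); y along the row, z up.
- disc_b: Light grey felt disc fixed on the dark wooden display board, 60 mm in diameter, 2 mm thick; one of four alike in one row in the order a, b, c, d, about 78 mm apart (an inner one). Its top is 20 mm above the table. The board is 18 mm thick, 400 mm along the row and 85 mm across, and is fixed; it stands at a slightly different place and angle each time. Origin: centre of the disc's underside (18 mm above the table); y along the row, z up.
- disc_c: Light grey felt disc fixed on the dark wooden display board, 60 mm in diameter, 2 mm thick; one of four alike in one row in the order a, b, c, d, about 78 mm apart (an inner one). Its top is 20 mm above the table. The board is 18 mm thick, 400 mm along the row and 85 mm across, and is fixed; it stands at a slightly different place and angle each time. Origin: centre of the disc's underside (18 mm above the table); y along the row, z up.
- disc_d: Light grey felt disc fixed on the dark wooden display board, 60 mm in diameter, 2 mm thick; one of four alike in one row in the order a, b, c, d, about 78 mm apart (an end one). Its top is 20 mm above the table. The board is 18 mm thick, 400 mm along the row and 85 mm across, and is fixed; it stands at a slightly different place and angle each time. Origin: centre of the disc's underside (18 mm above the table); y along the row, z up.
- white_block: White end block fixed on one end of the display board, beyond the end disc, about 65 mm from that disc's centre; 70 mm across the board, 24 mm along the row, 30 mm tall (top 48 mm above the table). A black block of the same size stands likewise at the other end; which of the two ends is the white one changes. Origin: centre of its underside, z up.
- pin_box: Red pin box with a small white grip on its lid, 63 x 83 mm, 34 mm tall, 0.2 kg, lying loose on the table off one end of the board, to the left or to the right; a bystander. Origin: centre of its underside, z up.
There are look-alikes about, which are no part of the job. What is shaped like the tin_royal but green is not meant.

How it is judged:
By the outcome, as a careful person would: the job done as asked, in the order asked, and still so for the second after the job is handed in, with the robot touching nothing.
It also fails if it takes over 96 s, if anything falls off the work surface, if the arm or the gripper's body presses on something with over 40 N, if the wrist force passes 120 N, or if a joint passes its speed limit or range.

## Working session

There is one attempt and no reset: what is moved stays moved. The work goes in short steps, Python scripts to look and compute and a tool call to move; the robot and the scene stay as the last step left them, time stands still between calls to the robot, and variables do not carry over. Pictures are saved under pics/ and viewed, at most 14 in all, crops included, and the job is handed in when it is done.

Besides the shell and the picture viewer there is one more tool, called after "Emit:" as name([rows], argument=value, ...), one row to a line, values as JSON. send_rows: Moves the arm, as the interface text tells. Its arguments: {"type":"object","properties":{"rows":{"type":"array"},"fingers":{"type":"number"},"squeeze":{"type":"number"}},"required":["rows"]}

```bash
ls; mkdir -p pics
python3 - <<'E'
from plant import readout, vision
import cv2,numpy as np
s=readout.observe();print(s)
for n in("top","scene"):
    d=vision.snapshot(n);cv2.imwrite(f"pics/{n}0.png",d["img"][:,:,::-1])
    print(n,d["fx"],d["fy"],d["cx"],d["cy"],np.array(d["extrinsics"]).round(4).tolist())
E
```

```text
pics
{'time': 0.0, 'joint_pos': array([ 1.15138689e+00,  4.91582118e-01,  1.55946907e+00,  1.66176745e-06,
        1.09169046e+00, -1.05617257e-01]), 'dq': array([-0.00020148,  0.00020166,  0.00128329,  0.00079971, -0.00063007,
        0.00118267]), 'effort': array([-2.90706012e-03, -6.12637424e+01, -2.58185649e+01,  6.91408035e-02,
        4.81880992e-02, -6.91592413e-05]), 'eef_pos': array([192.81188635, 594.27458072, 233.04096472]), 'tool_rot': array([-1.49798862e-04,  1.56253531e-01,  9.87716814e-01, -5.54624219e-04]), 'ft_force': array([-0.03437262,  0.9463436 , -0.2752742 ]), 'moment': array([-0.01039299,  0.0579146 , -0.01820672]), 'gripper_force': 0.0, 'opening': 1.001845606718967}
top 390.38414876975673 390.38414876975673 320.73220866908065 194.0512220562402 [[0.0037, -0.9999, 0.0148, -15.7099], [-0.9957, -0.0051, -0.0928, 514.7175], [0.0929, -0.0143, -0.9956, 987.957], [0.0, 0.0, 0.0, 1.0]]
scene 476.42741642036685 476.42741642036685 328.55948203176894 198.01458031240153 [[-0.1456, 0.9893, 0.0016, 88.5109], [0.7008, 0.1043, -0.7057, -329.2104], [-0.6983, -0.1017, -0.7085, 1662.6445], [0.0, 0.0, 0.0, 1.0]]
```

View pics/top0.png

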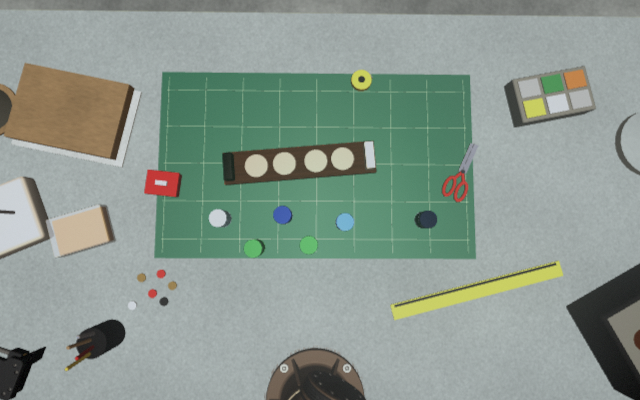

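View pics/scene0.png

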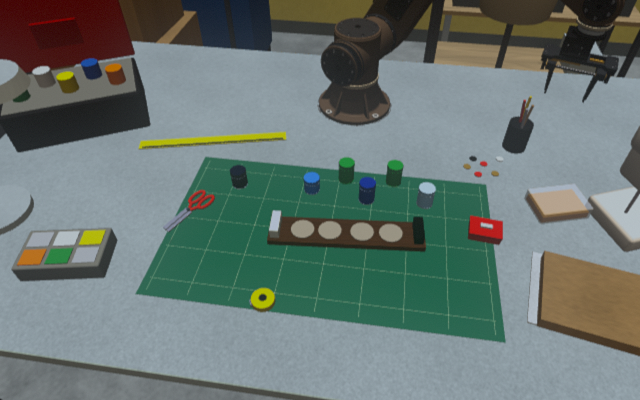

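```bash
cat > h.py <<'E'
from plant import readout, vision
import cv2,numpy as np
from scipy.optimize import least_squares
from scipy.spatial.transform import Rotation as R
def proj(d,P):
    E=np.array(d["extrinsics"]);p=np.asarray(P,float)@E[:3,:3].T+E[:3,3]
    return np.c_[d["fx"]*p[:,0]/p[:,2]+d["cx"],d["fy"]*p[:,1]/p[:,2]+d["cy"]]
def unproj(d,uv,z):
    E=np.array(d["extrinsics"]);r=E[:3,:3].T@[(uv[0]-d["cx"])/d["fx"],(uv[1]-d["cy"])/d["fy"],1]
    c=-E[:3,:3].T@E[:3,3];return c+r*(z-c[2])/r[2]
def blob(mask,uv,win=30):
    """centroid and area of the connected mask part nearest to pixel uv"""
    m=np.zeros(mask.shape,np.uint8);u,v=map(int,uv)
    sl=np.s_[max(v-win,0):v+win,max(u-win,0):u+win];m[sl]=mask[sl]
    n,l,st,c=cv2.connectedComponentsWithStats(m)
    k=max(range(1,n),key=lambda i:st[i,4]/(10+np.hypot(*(c[i]-uv))))
    return c[k],st[k,4],l==k
T=np.linspace(0,2*np.pi,48,endpoint=False)
def cyl(x,y,z0,h,r=22.2):
    c=np.c_[x+r*np.cos(T),y+r*np.sin(T)]
    return np.vstack([np.c_[c,0*T+z0],np.c_[c,0*T+z0+h]])
def hullc(uv):
    q=cv2.convexHull(uv.astype(np.float32));m=cv2.moments(q)
    return np.array([m["m10"],m["m01"]])/m["m00"],m["m00"]
def fitcyl(d,c,z0,h,r=22.2,pf=proj):
    x0=unproj(d,c,z0+h/2)[:2] if "extrinsics" in d else d["guess"]
    s=least_squares(lambda p:hullc(pf(d,cyl(p[0],p[1],z0,h,r)))[0]-c,x0,diff_step=1e-3)
    return s.x,hullc(pf(d,cyl(*s.x,z0,h,r)))[1]
E
python3 - <<'E'
from h import *
t=vision.snapshot("top");s=vision.snapshot("scene")
H=dict(pale=60,sky=48,royal=66,navy=54)
def masks(img):
    hsv=cv2.cvtColor(img,cv2.COLOR_RGB2HSV).astype(int);h,S,V=hsv[...,0],hsv[...,1],hsv[...,2]
    return dict(pale=(V>120)&(S<70),sky=(h>95)&(h<118)&(S>90)&(V>60),royal=(h>108)&(h<130)&(S>90)&(V>35),navy=(V<75)&~((h>60)&(h<95)&(S>90)),disc=(V>120)&(S<100))
tp=dict(pale=(219,218),sky=(345,222),royal=(283,215),navy=(426,219))
sp=dict(pale=(427,195),sky=(312,182),royal=(367,190),navy=(238,176))
mt,ms=masks(t["img"]),masks(s["img"])
vis={"t":t["img"].copy(),"s":s["img"].copy()}
for n in H:
    for nm,d,m,p in(("t",t,mt,tp),("s",s,ms,sp)):
        c,a,l=blob(m[n],p[n],22);x,ea=fitcyl(d,c,0,H[n]);print(n,nm,c.round(1),a,x.round(1),"exp area",round(ea))
        k=cv2.convexHull(proj(d,cyl(*x,0,H[n])).astype(np.float32)).astype(int);
for i,p in enumerate([(257,166),(284,163),(316,161),(343,159)]):
    c,a,_=blob(mt["disc"],p,14);print("disc",c.round(1),a,unproj(t,c,20).round(1))
    p2=proj(s,[unproj(t,c,20)])[0];c2,a2,_=blob(ms["disc"],p2,16);print("   scene",p2.round(1),c2.round(1),a2,unproj(s,c2,20).round(1))
a=cv2.resize(t["img"][135:260,200:450],None,fx=3.2,fy=3.2,interpolation=2)
cv2.imwrite("pics/crop1.png",a[:,:,::-1])
E
```

```text
pale t [217.3 217.7] 275 [452.3 249.4] exp area 342
pale s [426.8 187.6] 162 [422.2 247.9] exp area 399
sky t [344.5 221.5] 249 [443.8 -74.4] exp area 259
sky s [311.5 182.4] 314 [442.2 -73.2] exp area 328
royal t [282.2 214.5] 246 [460.5  83.8] exp area 281
royal s [367.2 183.1] 162 [432.   83.1] exp area 412
navy t [425.7 219.1] 281 [ 450.9 -283.4] exp area 335
navy s [238.6 176.4] 308 [ 451.3 -282. ] exp area 354
disc [255.8 165.2] 433 [590.1 156.5  20. ]
   scene [390.  231.8] [390.3 232.3] 321 [591.8 157.2  20. ]
disc [283.9 163. ] 431 [596.3  83.2  20. ]
   scene [361.3 230.4] [361.7 231. ] 318 [598.2  84.4  20. ]
disc [315.3 160.4] 430 [603.7   1.   20. ]
   scene [329.2 229. ] [329.4 229.5] 319 [605.3   1.7  20. ]
disc [342.  158.1] 427 [610.3 -69.1  20. ]
   scene [301.9 227.9] [302.1 228.3] 314 [611.6 -68.4  20. ]
```

View pics/crop1.png

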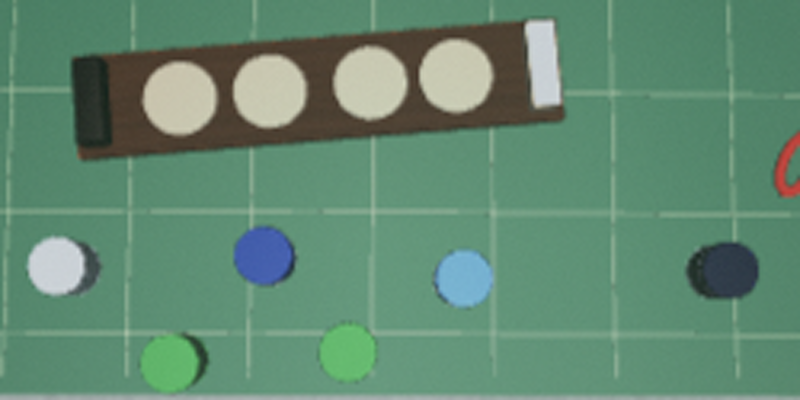

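The candidates in the top image are four round blue tins: pale (218,218), royal (282,215), sky (345,222) and navy (427,219). The two round tins at (254,248) and (308,245) are green look-alikes, so they are not meant. The crop confirms the shades and that the white end block is on the right, at −y, near (370,155). The plan is pale → disc (610,−69), sky → (604,1), royal → (597,84), navy → (591,157). I'll move over the pale tin first.

Emit:
send_rows([
  [-37,-26,4,0.13],
  [-74,-52,8,0.27],
  [-111,-78,12,0.41],
  [-148,-104,16,0.55],
  [-185,-130,20,0.69],
  [-222,-155,24,0.83],
  [-259,-181,28,0.97],
  [-296,-207,32,1.11],
], fingers=95, squeeze=12)

```text
time: 1.0
eef_pos: [411.4, 304.7, 201.6]
tool_rot: [0.0, 0.655, 0.755, 0.0]
ft_force: [1.0, 0.5, -0.9]
opening: 0.997
gripper_force: 0.0
```

Run:
```python
from h import *
s=readout.observe();w,x,y,z=s["tool_rot"];print(s["time"],s["eef_pos"],R.from_quat([x,y,z,w]).as_matrix().round(4).tolist())
d=vision.snapshot("wrist");print({k:(np.array(v).round(4).tolist()) for k,v in d.items() if k!="img"})
cv2.imwrite("pics/w0.png",d["img"][:,:,::-1])
t=vision.snapshot("top")
for n,p,h in(("pale",(217.8,218.1),60),("royal",(282.5,215),66),("sky",(344.7,221.9),48),("navy",(428.1,219.4),54)):print(n,unproj(t,p,h).round(1))
```

```text
1.0 [411.39297255 304.69510614 201.58550209] [[-0.1409, 0.99, 0.0003], [0.99, 0.1409, 0.0002], [0.0002, 0.0003, -1.0]]
{'fx': 309.7069, 'fy': 309.7069, 'cx': 318.8407, 'cy': 198.1775, 'mount': [[-0.0003, -0.9622, -0.2724, 78.4992], [1.0, -0.0006, 0.0012, -0.9179], [-0.0013, -0.2724, 0.9622, -149.7684], [0.0, 0.0, 0.0, 1.0]]}
pale [450.3 241.7  60. ]
royal [458.5  81.4  66. ]
sky [442.5 -73.7  48. ]
navy [ 449.5 -282.8   54. ]
```

View pics/w0.png

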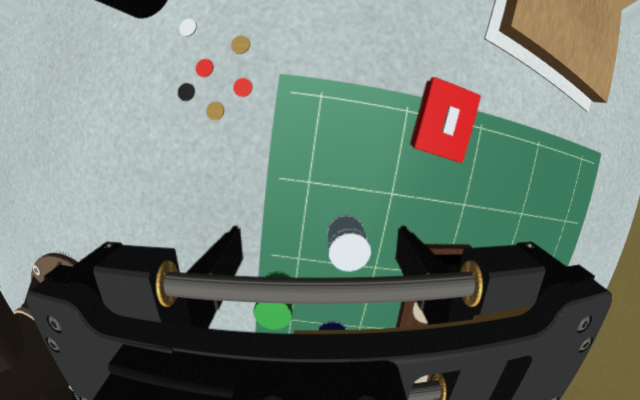

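The wrist picture shows the pale tin's lid centre near (350,252), with a dark side below it and the green look-alike at (272,314). I'll turn that pixel into a position.

```bash
cat >> h.py <<'E'
def pose():
    s=readout.observe();w,x,y,z=s["tool_rot"];return R.from_quat([x,y,z,w]).as_matrix(),s["eef_pos"]
def wunproj(d,P,uv,z):
    M=np.array(d["mount"]);a=np.array([uv[0]-d["cx"],uv[1]-d["cy"]])/d["fx"];r=np.hypot(*a)
    ray=np.r_[a/r*np.sin(r),np.cos(r)];g=P[0]@M[:3,:3]@ray;c=P[0]@M[:3,3]+P[1]
    return c+g*(z-c[2])/g[2]
def wproj(d,P,X):
    M=np.array(d["mount"]);q=(P[0].T@(np.asarray(X)-P[1]));q=M[:3,:3].T@(q-M[:3,3])
    th=np.arctan2(np.hypot(q[0],q[1]),q[2]);return np.array([d["cx"],d["cy"]])+d["fx"]*th*q[:2]/np.hypot(q[0],q[1])
def wlid(d,P,h,fn,guess):
    """lid centre: centroid of the lid-colour blob cast to z=h"""
    uv=wproj(d,P,[*guess,h]);c,a,_=blob(fn(cv2.cvtColor(d["img"],cv2.COLOR_RGB2HSV).astype(int)),uv,32)
    return c,a,wunproj(d,P,c,h)
E
python3 - <<'E'
from h import *
P=pose();d=vision.snapshot("wrist")
print(wlid(d,P,60,lambda q:(q[...,2]>150)&(q[...,1]<60),(450,242)), wunproj(d,P,(350,252),60))
E
```

```text
(array([348.48875097, 250.13343677]), np.int32(1289), array([451.13578232, 247.45513742,  60.        ])) [453.08416302 245.51859943  60.        ]
```

Emit:
send_rows([
  [-33,16,0,0.07],
  [-65,32,0,0.141],
  [-65,32,0,0.141],
  [-65,32,0,0.141],
])

```text
time: 1.55
eef_pos: [451.5, 247.0, 201.6]
tool_rot: [-0.0, 0.705, 0.71, 0.0]
ft_force: [-0.7, 0.3, -0.5]
opening: 1.0
gripper_force: 0.0
```

Run:
```python
from h import *
P=pose();d=vision.snapshot("wrist");print(P[0].round(4).tolist(),P[1].round(2))
print(wlid(d,P,60,lambda q:(q[...,2]>150)&(q[...,1]<60),(451,246)),wproj(d,P,[451,246,60]))
cv2.imwrite("pics/w1.png",cv2.resize(d["img"][100:300,220:460],None,fx=3,fy=3)[:,:,::-1])
```

```text
[[-0.007, 1.0, -0.0002], [1.0, 0.007, 0.0002], [0.0002, -0.0002, -1.0]] [451.48 247.02 201.63]
(array([319.92273869, 194.23492462]), np.int32(1592), array([451.73146158, 246.94863856,  60.        ])) [319.16528862 195.16959735]
```

View pics/w1.png

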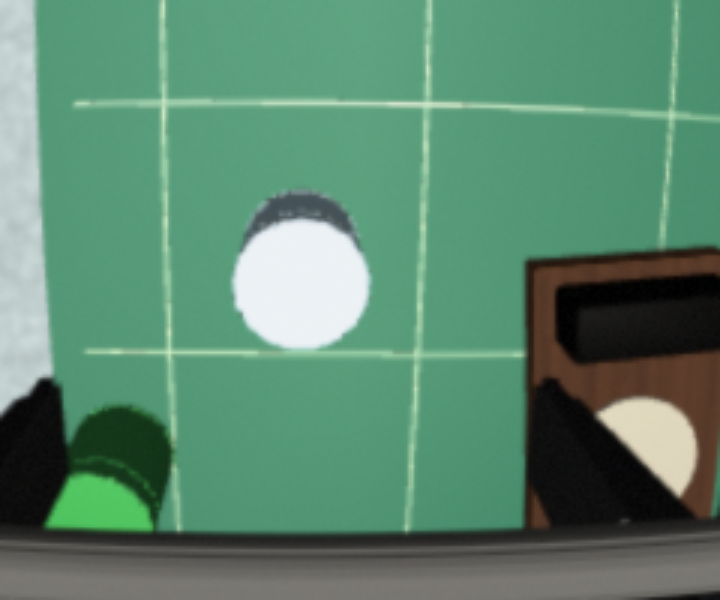

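The lid centre reads (451.7, 246.9), which matches the TCP. I'll descend and grip.

Emit:
send_rows([
  [0,0,45,0.007],
  [0,0,90,0.007],
  [0,0,130,0.007],
  [0,0,160,0.007],
  [0,0,177,0.007],
  [0,0,177,0.007],
], fingers=75)

```text
time: 2.2
eef_pos: [450.1, 247.5, 22.7]
tool_rot: [-0.001, 0.707, 0.708, -0.002]
ft_force: [-0.0, 0.4, 0.7]
opening: 0.789
gripper_force: 0.0
```

Emit:
send_rows([
  [0,0,0,0],
  [0,0,0,0],
  [0,0,0,0],
  [0,0,0,0],
  [0,0,0,0],
  [0,0,0,0],
], fingers=35, squeeze=15)

```text
time: 2.8
eef_pos: [452.0, 246.8, 25.3]
tool_rot: [0.0, 0.707, 0.707, 0.001]
ft_force: [-0.0, 1.3, 7.9]
opening: 0.463
gripper_force: 15.0
```

Emit:
send_rows([
  [0,0,-15,0],
  [0,0,-50,0],
  [0,0,-90,0],
  [-22,11,-130,0],
  [-55,27,-160,0],
  [-95,47,-180,0],
  [-138,68,-195,0],
  [-180,90,-210,0],
])

```text
time: 3.6
eef_pos: [541.8, 64.8, 235.7]
tool_rot: [0.0, 0.707, 0.707, 0.0]
ft_force: [-0.2, 0.0, -2.0]
opening: 0.462
gripper_force: 15.0
```

Emit:
send_rows([
  [-41,20,-9,0],
  [-80,40,-17,0],
  [-110,55,-24,0],
  [-122,60,-26,0],
  [-122,60,-26,0],
  [-122,60,-26,0],
])

```text
time: 4.2
eef_pos: [600.7, -54.7, 260.1]
tool_rot: [-0.001, 0.707, 0.707, -0.0]
ft_force: [-0.6, 0.5, -2.6]
opening: 0.46
gripper_force: 15.0
```

Run:
```python
from h import *
P=pose();d=vision.snapshot("wrist");print(P[0].round(4).tolist(),P[1].round(2))
q=cv2.cvtColor(d["img"],cv2.COLOR_RGB2HSV).astype(int);m=(q[...,2]>130)&(q[...,1]<100)
for g in((591,157),(597,84),(604.5,1.3),(611,-68.7)):
    uv=wproj(d,P,[*g,20]);c,a,_=blob(m,uv,30);print(uv.round(),c.round(1),a,wunproj(d,P,c,20).round(1))
print(readout.observe()["opening"])
cv2.imwrite("pics/w2.png",d["img"][:,:,::-1])
```

```text
[[0.001, 1.0, -0.0012], [1.0, -0.001, 0.0006], [0.0006, -0.0012, -1.0]] [600.7  -54.66 260.12]
[312.  11.] [311.1  13.9] 1326 [590.3 152.8  20. ]
[316.  65.] [316.3  64.2] 1831 [596.8  85.5  20. ]
[323. 131.] [322.2 128.6] 1860 [604.1   4.   20. ]
[328. 185.] [326.9 182.6] 1712 [610.2 -65.6  20. ]
0.45801475525129814
```

View pics/w2.png

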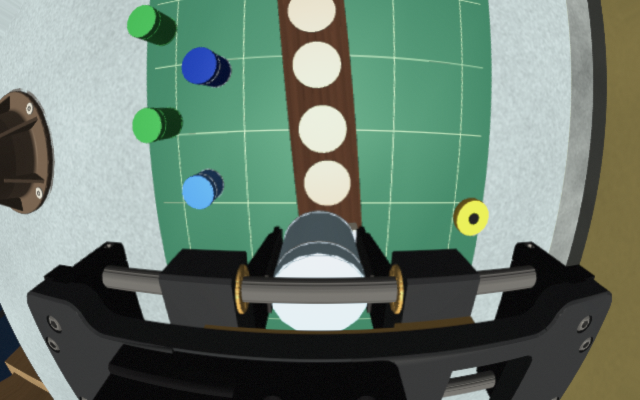

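The wrist view shows all four discs, at (311,13), (316,64), (322,129) and (327,183), with the pale tin upright in the gripper. I'll place it on disc d at about (610.3, −66.8).

Emit:
send_rows([
  [-6,4,40,0],
  [-12,9,85,0],
  [-12,9,130,0],
  [-12,9,170,0],
  [-12,9,195,0],
  [-12,9,208,0],
  [-12,9,214,0],
  [-12,9,215,0],
])

```text
time: 5.05
eef_pos: [610.6, -66.9, 46.0]
tool_rot: [0.0, 0.707, 0.707, 0.0]
ft_force: [-0.6, -1.3, -0.3]
opening: 0.462
gripper_force: 15.0
```

Emit:
send_rows([
  [0,0,0,0],
  [0,0,0,0],
  [0,0,0,0],
])

```text
time: 5.35
eef_pos: [610.8, -67.6, 46.6]
tool_rot: [0.001, 0.707, 0.707, 0.0]
ft_force: [-0.5, 0.2, -1.6]
opening: 0.462
gripper_force: 15.0
```

Emit:
send_rows([
  [0,0,1,0],
  [0,0,1,0],
  [0,0,1,0],
])

```text
time: 5.65
eef_pos: [610.7, -67.6, 45.3]
tool_rot: [0.0, 0.707, 0.707, 0.0]
ft_force: [-0.5, 0.4, 5.8]
opening: 0.46
gripper_force: 15.0
```

Emit:
send_rows([
  [0,0,0,0],
  [0,0,0,0],
  [0,0,0,0],
  [0,0,0,0],
  [0,0,0,0],
], fingers=75)

```text
time: 6.15
eef_pos: [610.4, -67.5, 44.5]
tool_rot: [-0.0, 0.707, 0.707, 0.0]
ft_force: [-0.5, -0.5, -0.7]
opening: 0.774
gripper_force: 0.0
```

Emit:
send_rows([
  [0,0,-20,0],
  [0,0,-60,0],
  [0,0,-105,0],
  [0,0,-150,0],
  [0,0,-180,0],
  [0,0,-180,0],
  [0,0,-180,0],
])

```text
time: 6.85
eef_pos: [610.3, -67.5, 224.8]
tool_rot: [0.0, 0.707, 0.707, 0.0]
ft_force: [-0.2, -0.7, 0.2]
opening: 0.786
gripper_force: 0.0
```

Run:
```python
from h import *
P=pose();d=vision.snapshot("wrist");print(P[1].round(2))
print(wlid(d,P,80,lambda q:(q[...,2]>150)&(q[...,1]<45),(610.3,-67)))
cv2.imwrite("pics/w3.png",cv2.resize(d["img"][60:300,220:460],None,fx=2.4,fy=2.4)[:,:,::-1])
s=readout.observe();print(s["ft_force"])
```

```text
[610.27 -67.49 224.78]
(array([319.2513139 , 187.39225991]), np.int32(2093), array([610.00016532, -61.52127297,  80.        ]))
[-0.06273409  0.27785253 -0.31680517]
```

View pics/w3.png

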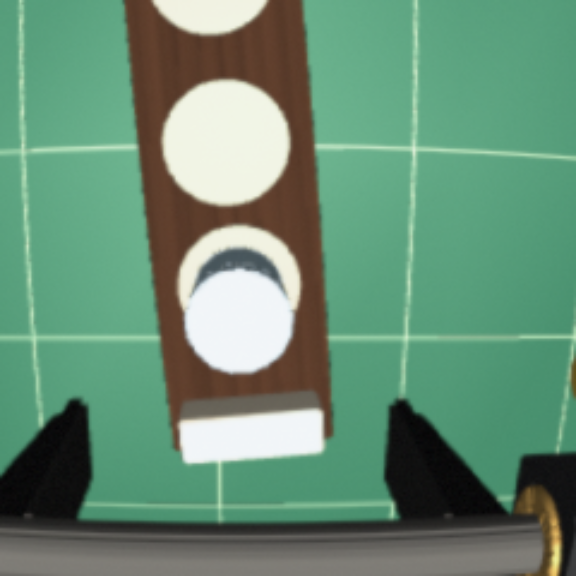

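The picture shows the pale lid centred at crop (239,321) and its disc ring centred at about (239,287). I'll compare the two in millimetres.

```bash
cat >> h.py <<'E'
def ringerr(d,P,uv,h,rl=22.5,rd=30.0,g=None,fn=None):pass
def outline(d,P,c,z,r):return np.array([wproj(d,P,[c[0]+r*np.cos(t),c[1]+r*np.sin(t),z]) for t in T])
E
python3 - <<'E'
from h import *
P=pose();d=vision.snapshot("wrist")
f=lambda a,b:(220+a/2.4,60+b/2.4)
print("lid",wunproj(d,P,f(239,321),80)[:2])
for n,p in dict(L=(177.5,287),R=(301,287),top=(239,225),cL=(162,143),cR=(291,143),cT=(227,79),cB=(227,207)).items():print(n,wunproj(d,P,f(*p),20)[:2].round(1))
t=vision.snapshot("top");print(unproj(t,(342,158.1),20))
a=cv2.resize(t["img"][130:195,215:385],None,fx=4.6,fy=4.6,interpolation=2);cv2.imwrite("pics/t1.png",a[:,:,::-1])
E
```

```text
lid [609.7679577  -67.58510227]
L [579.9 -66.4]
R [640.2 -66.5]
top [609.9 -36.1]
cL [573.6   3.6]
cR [634.5   3.3]
cT [604.4  33.7]
cB [604.2 -27.4]
[610.31503511 -69.01907606  20.        ]
```

The tin is within about 1.5 mm of the disc centre. The sky tin is next.

Emit:
send_rows([
  [-1,-40,5,0],
  [-3,-85,12,0],
  [-5,-130,20,0],
  [-6,-160,24,0],
  [-6,-168,25,0],
  [-6,-168,25,0],
  [-6,-168,25,0],
])

```text
time: 7.7
eef_pos: [443.6, -73.6, 199.5]
tool_rot: [0.0, 0.708, 0.707, 0.0]
ft_force: [-0.2, 0.6, -0.0]
opening: 0.784
gripper_force: 0.0
```

Run:
```python
from h import *
P=pose();d=vision.snapshot("wrist");print(P[0].round(3).tolist(),P[1].round(2))
c,a,x=wlid(d,P,48,lambda q:(q[...,0]>95)&(q[...,0]<118)&(q[...,1]>60)&(q[...,2]>150),(442.5,-73.5));print(c,a,x)
u,v=c.astype(int);q=cv2.cvtColor(d["img"],cv2.COLOR_RGB2HSV)
print(hullc(outline(d,P,x[:2],48,22.5)),q[v-34:v+34:4,u].tolist())
```

```text
[[0.001, 1.0, 0.001], [1.0, -0.001, -0.0], [-0.0, 0.001, -1.0]] [443.56 -73.58 199.55]
[319.61819389 188.21646746] 1506 [443.65270394 -70.11823684  48.        ]
(array([319.61169015, 187.8388925 ]), 1527.1649465339724) [[75, 102, 168], [74, 102, 168], [105, 154, 78], [105, 152, 99], [100, 120, 241], [100, 122, 241], [100, 124, 241], [100, 125, 241], [101, 127, 241], [101, 129, 241], [101, 130, 241], [101, 133, 241], [102, 135, 240], [102, 136, 241], [90, 111, 158], [75, 113, 154], [75, 111, 154]]
```

Emit:
send_rows([
  [3,0,40,0],
  [3,0,85,0],
  [3,0,130,0],
  [3,0,160,0],
  [3,0,175,0],
  [3,0,175,0],
  [3,0,175,0],
])

```text
time: 8.45
eef_pos: [443.1, -70.3, 24.5]
tool_rot: [-0.0, 0.707, 0.707, -0.0]
ft_force: [0.6, -0.1, -0.1]
opening: 0.789
gripper_force: 0.0
```

Emit:
send_rows([
  [0,0,0,0],
  [0,0,0,0],
  [0,0,0,0],
  [0,0,0,0],
  [0,0,0,0],
  [0,0,0,0],
], fingers=35)

```text
time: 9.05
eef_pos: [442.7, -70.4, 25.0]
tool_rot: [0.0, 0.707, 0.707, 0.0]
ft_force: [-0.9, -0.2, 6.1]
opening: 0.46
gripper_force: 15.0
```

Emit:
send_rows([
  [0,0,-15,0],
  [0,0,-50,0],
  [2,5,-90,0],
  [12,25,-120,0],
  [25,58,-130,0],
  [43,98,-130,0],
  [60,133,-130,0],
  [72,157,-130,0],
])

```text
time: 9.85
eef_pos: [601.2, 2.6, 154.6]
tool_rot: [0.0, 0.707, 0.707, 0.0]
ft_force: [-0.4, -0.1, -1.1]
opening: 0.459
gripper_force: 15.0
```

Emit:
send_rows([
  [1.5,4.5,0,0],
  [1.5,4.5,35,0],
  [1.5,4.5,75,0],
  [1.5,4.5,98,0],
  [1.5,4.5,107,0],
  [1.5,4.5,109,0],
  [1.5,4.5,110,0],
  [1.5,4.5,110,0],
])

```text
time: 10.65
eef_pos: [604.4, 2.8, 45.7]
tool_rot: [0.001, 0.707, 0.707, 0.001]
ft_force: [0.6, 0.5, -0.6]
opening: 0.461
gripper_force: 15.0
```

Emit:
send_rows([
  [0,0,0,0],
  [0,0,0,0],
])

```text
time: 10.85
eef_pos: [604.2, 3.0, 45.3]
tool_rot: [0.0, 0.707, 0.707, 0.0]
ft_force: [-0.8, 0.4, -1.8]
opening: 0.461
gripper_force: 15.0
```

Emit:
send_rows([
  [0,0,1,0],
  [0,0,1,0],
])

```text
time: 11.05
eef_pos: [604.3, 2.9, 44.6]
tool_rot: [0.0, 0.707, 0.707, 0.0]
ft_force: [-0.5, 0.5, 7.3]
opening: 0.458
gripper_force: 15.0
```

Emit:
send_rows([
  [0,0,0,0],
  [0,0,0,0],
  [0,0,0,0],
  [0,0,0,0],
  [0,0,0,0],
], fingers=75)

```text
time: 11.55
eef_pos: [604.0, 3.0, 43.5]
tool_rot: [-0.0, 0.707, 0.707, -0.0]
ft_force: [-0.8, -0.4, -0.5]
opening: 0.777
gripper_force: 0.0
```

Emit:
send_rows([
  [0,0,-20,0],
  [0,0,-60,0],
  [0,0,-105,0],
  [0,0,-150,0],
  [0,0,-180,0],
  [0,0,-180,0],
  [0,0,-180,0],
])

```text
time: 12.25
eef_pos: [603.8, 3.0, 223.8]
tool_rot: [0.0, 0.707, 0.707, 0.0]
ft_force: [-0.2, -0.5, -0.1]
opening: 0.791
gripper_force: 0.0
```

Run:
```python
from h import *
P=pose();d=vision.snapshot("wrist");print(P[1].round(2))
print(wlid(d,P,68,lambda q:(q[...,0]>95)&(q[...,0]<118)&(q[...,1]>60)&(q[...,2]>150),(604,3)))
cv2.imwrite("pics/w4.png",cv2.resize(d["img"][60:300,220:460],None,fx=2.4,fy=2.4)[:,:,::-1])
```

```text
[603.84   3.   223.76]
(array([319.06194081, 190.16792842]), np.int32(1453), array([603.40855361,   3.38162284,  68.        ]))
```

View pics/w4.png

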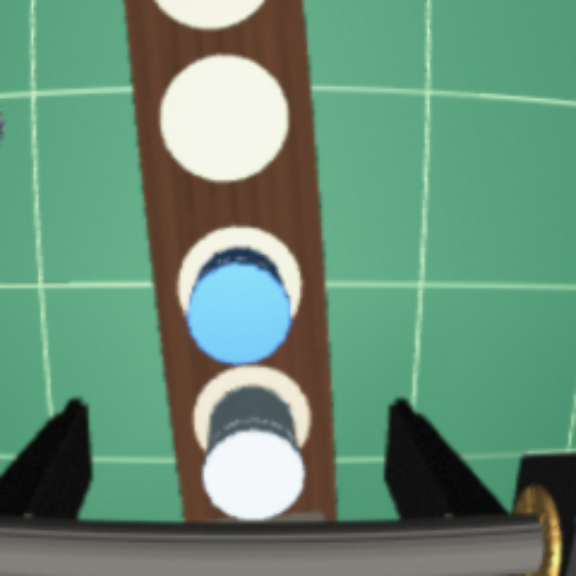

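The sky tin is centred, with its lid at crop (239,313) in an even ring. Disc b is centred at crop (224,118). The royal tin is next.

Run:
```python
from h import *
P=pose();d=vision.snapshot("wrist");f=lambda a,b:(220+a/2.4,60+b/2.4)
print("b",wunproj(d,P,f(224.5,118),20)[:2],"b edge",wunproj(d,P,f(224.5,54),20)[:2],wunproj(d,P,f(224.5,182),20)[:2])
```

```text
b [596.78440632  85.52259197] b edge [596.85366524 115.99473544] [596.68565193  55.1128014 ]
```

Emit:
send_rows([
  [15,-30,5,0],
  [35,-65,10,0],
  [57,-105,15,0],
  [73,-133,19,0],
  [80,-145,20,0],
  [80,-145,20,0],
  [80,-145,20,0],
])

```text
time: 13.05
eef_pos: [460.2, 82.9, 203.5]
tool_rot: [0.0, 0.707, 0.707, 0.0]
ft_force: [0.7, 0.7, -1.0]
opening: 0.789
gripper_force: 0.0
```

Run:
```python
from h import *
P=pose();d=vision.snapshot("wrist");print(P[0].round(3).tolist(),P[1].round(2))
c,a,x=wlid(d,P,66,lambda q:(q[...,0]>108)&(q[...,0]<130)&(q[...,1]>90)&(q[...,2]>130),(459,84));print(c,a,x)
u,v=c.astype(int);q=cv2.cvtColor(d["img"],cv2.COLOR_RGB2HSV)
print(hullc(outline(d,P,x[:2],66,22.5)),q[v-34:v+34:4,u].tolist())
```

```text
[[0.001, 1.0, 0.001], [1.0, -0.001, 0.0], [0.0, 0.001, -1.0]] [460.23  82.87 203.53]
[319.76015474 190.98839458] 1551 [460.39625338  87.08175199  66.        ]
(array([319.75235951, 190.56116854]), 1667.8876140874345) [[75, 109, 168], [105, 101, 83], [113, 226, 53], [113, 152, 74], [113, 175, 218], [113, 177, 215], [113, 180, 214], [113, 180, 213], [113, 181, 211], [113, 184, 208], [113, 184, 209], [113, 187, 206], [113, 190, 204], [113, 191, 202], [113, 190, 199], [76, 115, 158], [76, 115, 157]]
```

Emit:
send_rows([
  [4,0,40,0],
  [4,0,85,0],
  [4,0,130,0],
  [4,0,163,0],
  [4,0,179,0],
  [4,0,179,0],
  [4,0,179,0],
])

```text
time: 13.8
eef_pos: [459.9, 86.7, 24.5]
tool_rot: [-0.0, 0.708, 0.707, -0.0]
ft_force: [0.9, -0.8, 0.8]
opening: 0.789
gripper_force: 0.0
```

Emit:
send_rows([
  [0,0,0,0],
  [0,0,0,0],
  [0,0,0,0],
  [0,0,0,0],
  [0,0,0,0],
  [0,0,0,0],
], fingers=35)

```text
time: 14.4
eef_pos: [459.4, 87.2, 25.0]
tool_rot: [0.0, 0.707, 0.707, 0.0]
ft_force: [0.1, 0.6, 6.7]
opening: 0.463
gripper_force: 15.0
```

Emit:
send_rows([
  [0,0,-15,0],
  [0,0,-50,0],
  [0,5,-90,0],
  [-0.5,25,-120,0],
  [-1,58,-130,0],
  [-1,93,-130,0],
  [-1.5,120,-130,0],
  [-1.5,135,-130,0],
])

```text
time: 15.2
eef_pos: [595.7, 85.4, 154.4]
tool_rot: [0.0, 0.708, 0.707, 0.0]
ft_force: [-0.6, -0.6, -1.2]
opening: 0.462
gripper_force: 15.0
```

Emit:
send_rows([
  [0,2,0,0],
  [0,2,35,0],
  [0,2,75,0],
  [0,2,98,0],
  [0,2,107,0],
  [0,2,109,0],
  [0,2,111,0],
  [0,2,111,0],
])

```text
time: 16.0
eef_pos: [596.5, 85.6, 44.9]
tool_rot: [0.001, 0.707, 0.707, 0.001]
ft_force: [-0.5, -0.8, -1.0]
opening: 0.461
gripper_force: 15.0
```

Emit:
send_rows([
  [0,0,0,0],
  [0,0,0,0],
])

```text
time: 16.2
eef_pos: [596.5, 85.6, 44.7]
tool_rot: [0.001, 0.707, 0.707, 0.001]
ft_force: [-0.4, 0.1, 5.7]
opening: 0.46
gripper_force: 15.0
```

Contact. I'll release and lift.

Emit:
send_rows([
  [0,0,0,0],
  [0,0,0,0],
  [0,0,0,0],
  [0,0,0,0],
  [0,0,0,0],
], fingers=75)

```text
time: 16.7
eef_pos: [596.1, 85.5, 43.6]
tool_rot: [-0.0, 0.707, 0.707, 0.0]
ft_force: [-0.7, -0.5, 1.4]
opening: 0.776
gripper_force: 0.0
```

Emit:
send_rows([
  [0,0,-20,0],
  [0,0,-60,0],
  [0,0,-105,0],
  [0,0,-150,0],
  [0,0,-180,0],
  [0,0,-180,0],
  [0,0,-180,0],
])

```text
time: 17.4
eef_pos: [595.9, 85.5, 223.8]
tool_rot: [0.0, 0.707, 0.707, 0.0]
ft_force: [-0.3, -0.2, -0.3]
opening: 0.788
gripper_force: 0.0
```

Run:
```python
from h import *
P=pose();d=vision.snapshot("wrist");print(P[1].round(2))
print(wlid(d,P,86,lambda q:(q[...,0]>108)&(q[...,0]<130)&(q[...,1]>90)&(q[...,2]>130),(597,85)))
cv2.imwrite("pics/w5.png",cv2.resize(d["img"][60:300,220:460],None,fx=2.4,fy=2.4)[:,:,::-1])
```

```text
[595.93  85.48 223.78]
(array([319.36323437, 195.50221099]), np.int32(1583), array([595.7474273 ,  85.16113847,  86.        ]))
```

View pics/w5.png

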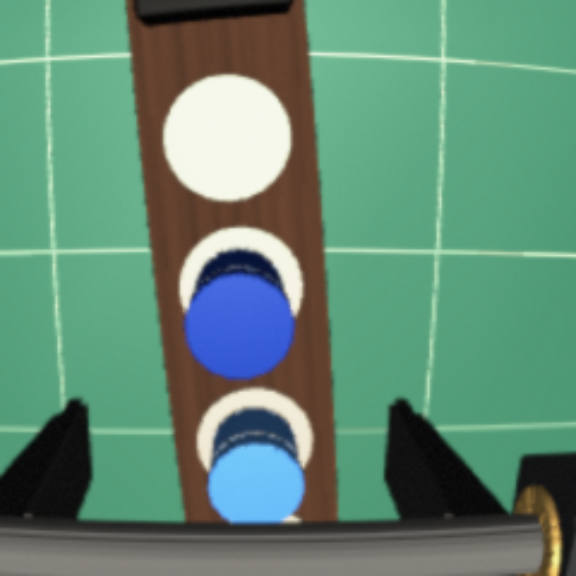

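The royal tin is centred, with its lid at crop (239,325). Disc a is centred at crop (227,138). The navy tin is next.

Run:
```python
from h import *
P=pose();d=vision.snapshot("wrist");f=lambda a,b:(220+a/2.4,60+b/2.4)
print("a",wunproj(d,P,f(227.5,138),20)[:2],"edges",wunproj(d,P,f(227.5,74),20)[:2],wunproj(d,P,f(227.5,202),20)[:2])
```

```text
a [590.21775871 158.45586106] edges [590.2851477  188.85854107] [590.12746108 127.97325189]
```

Emit:
send_rows([
  [-20,-8,0,0],
  [-60,-24,2,0],
  [-104,-41,5,0],
  [-148,-59,8,0],
  [-192,-76,11,0],
  [-236,-94,14,0],
  [-280,-112,17,0],
  [-320,-128,19,0],
])

```text
time: 18.3
eef_pos: [466.3, -236.0, 203.1]
tool_rot: [-0.001, 0.708, 0.707, -0.0]
ft_force: [0.5, -0.0, -0.3]
opening: 0.791
gripper_force: 0.0
```

Emit:
send_rows([
  [-30,-12,1,0],
  [-45,-18,1,0],
  [-45,-18,1,0],
  [-45,-18,1,0],
  [-45,-18,1,0],
])

```text
time: 18.8
eef_pos: [450.1, -278.2, 203.3]
tool_rot: [-0.0, 0.707, 0.707, 0.0]
ft_force: [-0.6, 0.7, 1.2]
opening: 0.793
gripper_force: 0.0
```

Run:
```python
from h import *
P=pose();d=vision.snapshot("wrist");print(P[0].round(3).tolist(),P[1].round(2))
uv=wproj(d,P,[450,-281,54]);u,v=uv.astype(int);q=cv2.cvtColor(d["img"],cv2.COLOR_RGB2HSV)
print(uv,q[v-40:v+40:4,u].tolist())
for lo in(40,50,60):
  c,a,x=wlid(d,P,54,lambda q:(q[...,0]>105)&(q[...,0]<130)&(q[...,2]>lo)&(q[...,2]<110),(450,-281));print(c,a,x,hullc(outline(d,P,x[:2],54,22.5))[1])
cv2.imwrite("pics/w6.png",cv2.resize(d["img"][80:300,220:460],None,fx=2.4,fy=2.4)[:,:,::-1])
```

```text
[[-0.0, 1.0, -0.0], [1.0, 0.0, 0.001], [0.001, -0.0, -1.0]] [ 450.1  -278.21  203.33]
[319.57264909 194.91639368] [[74, 101, 167], [75, 102, 167], [75, 100, 163], [117, 255, 11], [115, 73, 42], [116, 115, 82], [116, 121, 80], [116, 119, 79], [117, 121, 78], [116, 127, 76], [117, 133, 73], [116, 133, 73], [116, 138, 72], [116, 144, 69], [116, 146, 68], [80, 110, 114], [75, 111, 154], [75, 112, 152], [75, 111, 151], [76, 115, 149]]
[320.61766784 192.16254417] 1415 [ 451.04157756 -278.15171673   54.        ] 1534.8922551188152
[320.57734205 192.65214234] 1377 [ 451.00204279 -278.65715508   54.        ] 1532.9867757118773
[320.54545455 192.80718475] 1364 [ 450.97042029 -278.81729787   54.        ] 1532.3830675224308
```

View pics/w6.png

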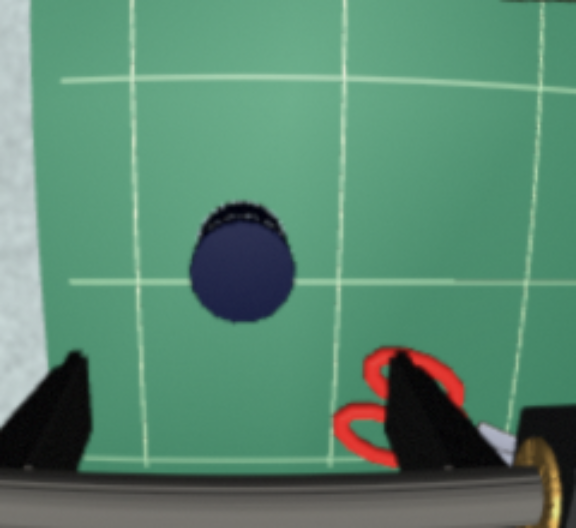

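The navy tin stands at crop (242,270), clear of the scissors. I'll descend and grip.

Emit:
send_rows([
  [-0.5,0.5,40,0],
  [-0.5,0.5,85,0],
  [-0.5,0.5,130,0],
  [-0.5,0.5,163,0],
  [-0.5,0.5,179,0],
  [-0.5,0.5,179,0],
  [-0.5,0.5,179,0],
])

```text
time: 19.55
eef_pos: [450.7, -279.4, 25.0]
tool_rot: [-0.0, 0.707, 0.707, 0.0]
ft_force: [0.4, -0.6, 1.0]
opening: 0.79
gripper_force: 0.0
```

Emit:
send_rows([
  [0,0,0,0],
  [0,0,0,0],
  [0,0,0,0],
  [0,0,0,0],
  [0,0,0,0],
  [0,0,0,0],
], fingers=35)

```text
time: 20.15
eef_pos: [450.4, -280.0, 25.0]
tool_rot: [0.0, 0.707, 0.707, 0.0]
ft_force: [-0.1, 0.5, 5.5]
opening: 0.463
gripper_force: 15.0
```

Emit:
send_rows([
  [0,0,-15,0],
  [0,0,-50,0],
  [5,2,-90,0],
  [25,8,-125,0],
  [60,19,-145,0],
  [104,33,-155,0],
  [148,47,-155,0],
  [192,61,-155,0],
])

```text
time: 20.95
eef_pos: [511.6, -86.3, 180.0]
tool_rot: [0.0, 0.708, 0.707, 0.0]
ft_force: [0.4, -1.5, -1.4]
opening: 0.461
gripper_force: 15.0
```

Emit:
send_rows([
  [44,14,0,0],
  [88,28,0,0],
  [132,42,0,0],
  [176,57,0,0],
  [215,70,0,0],
  [238,77,0,0],
  [245,79,0,0],
  [245,79,0,0],
])

```text
time: 21.75
eef_pos: [590.4, 157.5, 179.2]
tool_rot: [-0.0, 0.707, 0.707, -0.0]
ft_force: [-0.4, -0.3, -0.9]
opening: 0.462
gripper_force: 15.0
```

Emit:
send_rows([
  [0,0,30,0],
  [0,0,70,0],
  [0,0,105,0],
  [0,0,125,0],
  [0,0,133,0],
  [0,0,135,0],
  [0,0,136,0],
  [0,0,136,0],
])

```text
time: 22.55
eef_pos: [591.1, 156.6, 44.5]
tool_rot: [0.0, 0.708, 0.707, 0.001]
ft_force: [0.4, -1.2, -0.4]
opening: 0.458
gripper_force: 15.0
```

Emit:
send_rows([
  [0,0,0,0],
  [0,0,0,0],
])

```text
time: 22.75
eef_pos: [590.9, 157.0, 44.3]
tool_rot: [0.0, 0.707, 0.707, 0.0]
ft_force: [-0.3, -0.9, 2.7]
opening: 0.461
gripper_force: 15.0
```

Emit:
send_rows([
  [0,0,0,0],
  [0,0,0,0],
  [0,0,0,0],
  [0,0,0,0],
  [0,0,0,0],
], fingers=75)

```text
time: 23.25
eef_pos: [590.6, 157.0, 43.6]
tool_rot: [-0.0, 0.707, 0.707, 0.0]
ft_force: [-0.9, 0.1, 0.6]
opening: 0.775
gripper_force: 0.0
```

Emit:
send_rows([
  [0,0,-20,0],
  [0,0,-60,0],
  [0,0,-105,0],
  [0,0,-150,0],
  [0,0,-180,0],
  [0,0,-180,0],
  [0,0,-180,0],
])

```text
time: 23.95
eef_pos: [590.5, 157.0, 223.8]
tool_rot: [0.0, 0.707, 0.707, 0.0]
ft_force: [-0.4, -1.8, -1.0]
opening: 0.787
gripper_force: 0.0
```

Run:
```python
from h import *
P=pose();d=vision.snapshot("wrist");print(P[1].round(2))
print(wlid(d,P,74,lambda q:(q[...,0]>105)&(q[...,0]<130)&(q[...,2]>50)&(q[...,2]<110),(590,158)))
a=cv2.resize(d["img"][60:300,220:460],(400,400))
s=vision.snapshot("scene");b=cv2.resize(s["img"][150:270,230:500],(800,356)) 
b=cv2.resize(s["img"][150:270,260:440],(600,400))[:, :400+0] if 0 else cv2.resize(s["img"][160:260,260:440],(400,222))
c=np.zeros((400,800,3),np.uint8);c[:,:400]=a;c[:222,400:]=b;cv2.imwrite("pics/w7.png",c[:,:,::-1])
```

```text
[590.51 156.97 223.81]
(array([319.13596193, 190.23385452]), np.int32(1471), array([590.14984766, 158.82744258,  74.        ]))
```

View pics/w7.png

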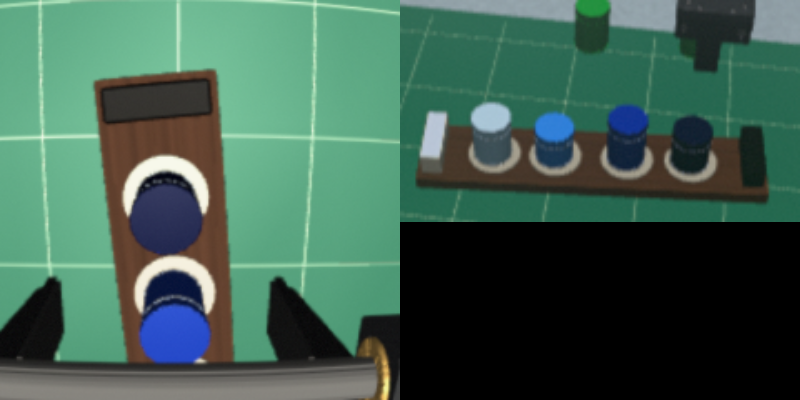

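All four tins stand upright and centred, pale, sky, royal, navy from the white block to the black one (right half of the picture, x≈491, 555, 627, 692). The gripper is clear of everything, so I'm handing in.

```bash
python3 -c "
from plant import order
print(order.sign_off())"
```

```text
the job is handed in; nothing more can be done
None
```

The four tins stand upright and released on the felt discs, lightest by the white block to darkest by the black, each within about 2 mm of its disc's centre. I left the red pin box alone and handed the job in at about 24 s.

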